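Gauge the screw thread at the scribed line

ROBOT

A 6-joint arm with a two-finger parallel gripper is mounted at the origin on the work surface. World frame = base frame: x ahead of the robot, y to its left, z up, the work surface at z = 0. Lengths are in m, angles in rad, forces in N, time in s.
With the tool pointing down it reaches from about 0.425 to 0.95 m from the base axis. Payload 3.5 kg.
Tool frame: the origin (TCP) lies at the very end of the fingers, on their centre line; the grasp point (between the pads) lies 19 mm behind it; z points along the fingers, y is the direction in which the jaws open and shut (so a half turn about z gives the same grasp; the last joint's range is limited). The gripper opens to 85 mm and grips with 20 to 120 N. Pads are 22 mm wide; open, the fingers measure 114 mm over their backs; the gripper's body (76 mm by 85 mm) begins 54 mm behind the grasp point. The pads swing forward as they close: fully open they stand 13 mm farther back than shut.
Start: joints at [-1.477, 0.286, 1.577, -0, 1.279, -0.15], TCP at [0.163, -0.655, 0.231] pointing down, gripper open.
Joint ranges: [-2.77, 2.77], [-0.9, 2.22], [0.21, 2.48], [-1.53, 4.67], [0.24, 2.81], [-2.84, 2.84]. Speed limits (rad/s): [2.79, 2.79, 3.14, 3.14, 3.14, 3.14].

INTERFACE

Orientations are given as a unit quaternion [x, y, z, w].
In Python, from plant import ctrl, eyes, ticket gives the robot as it stands.
- The arm moves only by the tool send_rows, never from a script. Its arguments are lists of equal length, an entry for each row: "translation": the shift along the tool's x, y, z in units of 30 mm (1.0 is 30 mm), a list of three; "rotation": the turn, a rotation vector about the tool's x, y, z in units of 5 degrees (1.0 is 5 degrees), a list of three; "grip": the finger opening in mm, from 0 to 85.4. A call has 1 to 5 rows; each row shifts and turns the commanded pose from where the row before left it, along the tool's axes as they then stand; what a row does not reach is not made up. A row lasts 1/8 s, in which the tool goes at most 62.5 mm and 10.7 degrees, less where a joint would pass 70% of its speed; a pose out of reach is approached as far as the arm can. A call is refused whole if a number of a shift passes 1 or a number of a turn 1, either way. A call with a gripper value outside its range is refused whole. The fingers move at their own pace and stop on an object; "squeeze" is the grip in N (left out, the last holds). Time passes only in rows, so rows that do not move let the fingers close. It gives the time, the measured TCP pose, the force and the opening at its end, in the units of the state.
- ctrl.get_state(): the state, without advancing time (a new reading comes with each control period).
- eyes.read_camera(name): name is "scene" or "top" or "wrist"; returns a dict with "image" (480x640x3 uint8, blue, green, red), "mtx" (3x3 intrinsics, pixels), "xyz" and "orientation" of the camera in the world; the wrist camera has in their place "hand_eye" (4x4, takes a point from camera to tool coordinates, whose origin is the TCP and whose axes are the flange's). Camera axes: x right, y down, z forward; pixel columns grow to the right and rows downward; lengths in m; the calibration is good to about 2 mm. A picture is of the moment at which its call begins: read the wrist's pose just before it. There is no depth.
- ticket.sign_off(): hands the job in, once; it reports no verdict.
The state is a dict: "time": time; "qpos": joint angles; "dq": joint speeds; "joint_efforts": joint torques, N m; "eef_pos": TCP position; "tcp_rot": TCP orientation; "contact_force": force on the tool from outside, world axes, zero at the start; "wrist_torque": the same for the moment, N m; "opening": opening from 0.0 (shut) to 1.0 (fully open).
Only numpy, scipy, OpenCV 4.12 (cv2) and the standard library are available. Lean on these libraries where they do the work, as an engineer would, in place of code of your own. Each camera call takes 0.05 s, during which the arm holds its last target. There are 200 camera calls.

TASK

Draw the yellow comb back from the screw until all of it lies flat in the half of the grey plate nearest the robot. Then lay the blue thread comb flat on the plate, teeth towards the screw but clear of it, and let go 1 to 3 cm to the right of the scribed line; bring its left end up to the line and let go. Last, push it gently into the threads until it sits fully home and flat along the screw, and leave everything else where it is.

Things in the scene. Friction and masses are not known exactly. Their poses are not given: they have to be found in the camera images.
- fixture: Fixed grey setup plate, a steel screw lying along its far side. Origin on the bench under the plate; x points from the robot side square to the screw, y along the screw to the left, z up. Plate top 26 mm above the bench, spanning x -115 to +85, y -140 to +140 mm. Two green holders grip the screw's ends at y +-128 (25 mm wide), x +85 to +135, up to 62 mm above the bench.
- screw_mid (a point): Middle of the screw, on its axis, at fixture x +110, y 0, z +30 mm, axes as the fixture's. The axis runs along y, half a comb's thickness above the plate top. Trapezoidal thread of 12 mm pitch over y +-105 mm; crest radius 24 mm (crests reach fixture x +86), root radius 18 mm; grooves centred at y 0, +-12, +-24 ... mm.
- home (a point): Where the blue comb's origin comes when it is fully home at the line: fixture x +64, y 0, z +26 mm, same axes as the fixture. Side play there 1.5 mm. Pushed in within 1.5 mm of that y it goes straight into its grooves; further off it jams on the thread flanks part way and must be worked sideways.
- line (a point): A point on the scribed line, on the plate top (26 mm above the bench) at fixture x +20, y +60 mm. The line is white, on a black stripe 16 mm wide, and runs across the plate along the fixture's x. There is no stop at it.
- blue_comb: Loose flat aluminium comb, top painted blue, 120 mm long (its y), 8 mm thick, about 0.22 kg. Origin: centre of the underside of its body, which spans x -22 to +22 mm. Nine teeth of 12 mm pitch stick out 6 mm along the +x edge (to x +28), at y 0, +-12 ... +-48, 7.4 mm wide at the root, 1.6 at the tip. Starts flat on the bench, left or right of the plate; z up.
- blue_left_end (a point): Middle of the blue comb's end edge at its own y = +60 mm (the left end when the teeth point away from the robot), 4 mm above its underside.
- yellow_comb: Flat aluminium comb with a yellow painted top, same body (120 x 44 x 8 mm, same origin and axes, about 0.22 kg) but seven teeth of 18 mm pitch, 6 mm long, on its +x edge: it does not fit the screw. It starts flat on the plate in front of the screw, in the way.
- nut: Loose brass hexagon nut blank, 33 mm over its corners, 22 mm high, standing on the plate near its right edge; origin under its centre. Leave it.
- flap_disc: Loose brown abrasive disc, 114 mm across, 16 mm high, on the bench on the other side from the blue comb; origin under its centre. Leave it.
- hammer: Loose hammer about 250 mm long lying on the bench, far right. Leave it.
- wrench: Loose wrench about 170 mm long lying on the bench, far left. Leave it.
- screwdriver: Loose screwdriver about 190 mm long on the bench at the outer right. Leave it.
- c_clamp: Loose green C-clamp 115 x 80 mm, 18 mm high, on the bench at the outer left. Leave it.
- block: Loose dark steel cube of 55 mm behind the screw. Leave it.
- filter: Loose black filter ring, 110 mm across, 45 mm high, behind the screw. Leave it.
Things that resemble listed ones, but are neither listed nor needed, are in the scene too. Leave any purple or red look-alike of the yellow_comb alone.

How it is judged:
On the way, in this order (a step that is already met when the one before it is completed fails the run):
1. the yellow comb lies flat near the robot-side edge of the plate, released (x of yellow_comb in the frame of fixture between -0.115 and -0.042 m and y of yellow_comb in the frame of fixture between -0.1 and 0.1 m and angle between yellow_comb's own z axis and vertical below 0.05 rad and z of yellow_comb in the frame of fixture between 0.0235 and 0.0285 m and contact force between the fingers and yellow_comb below 0.1 N), for 0.2 s.
2. the blue comb lies flat on the plate, teeth towards the screw and clear of it, its left end 6 to 40 mm to the right of the line, released (angle between blue_comb's own z axis and vertical below 0.05 rad and z of blue_comb in the frame of fixture between 0.0235 and 0.0285 m and contact force between the fingers and blue_comb below 0.1 N and angle between the x axis of blue_comb and the x axis of fixture, either way round below 0.25 rad and y of blue_left_end in the frame of fixture between 0.02 and 0.054 m and x of blue_comb in the frame of fixture below 0.057 m), for 0.2 s.
3. the blue comb's left end is on the line (within 3.5 mm), teeth still clear of the screw, lying flat, released (angle between blue_comb's own z axis and vertical below 0.05 rad and z of blue_comb in the frame of fixture between 0.0235 and 0.0285 m and contact force between the fingers and blue_comb below 0.1 N and angle between the x axis of blue_comb and the x axis of fixture, either way round below 0.15 rad and y of blue_left_end in the frame of fixture between 0.0565 and 0.0635 m and x of blue_comb in the frame of fixture below 0.057 m), for 0.2 s.
At the end, for the whole second after the job is handed in: Blue comb at rest, home in the threads (within 2 mm of full depth), parallel to the screw within 0.03 rad, flat within 0.05 rad, left end within 2.5 mm of the line; yellow comb flat on the plate, at rest, origin at fixture x -115 to -42 mm, y within 100 mm (angle between each of blue_comb, yellow_comb's own z axis and vertical below 0.05 rad and z of blue_comb in the frame of fixture between 0.0235 and 0.0285 m and angle between the x axis of blue_comb and the x axis of fixture, either way round below 0.03 rad and x of blue_comb in the frame of fixture between 0.062 and 0.066 m and y of blue_left_end in the frame of fixture between 0.0575 and 0.0625 m and y of blue_comb in the frame of fixture between -0.0025 and 0.0025 m and linear speed of each of blue_comb, yellow_comb below 0.01 m/s and x of yellow_comb in the frame of fixture between -0.115 and -0.042 m and y of yellow_comb in the frame of fixture between -0.1 and 0.1 m and z of yellow_comb in the frame of fixture between 0.0235 and 0.0285 m); the robot touches nothing.
It fails at once if a bystander is moved by more than 15 mm (distance of any of nut, flap_disc, hammer, wrench, screwdriver, c_clamp, block, filter from where it was at the start of the episode above 0.015 m).
It fails at once if a comb is rammed against the screw or plate with more than 60 N (contact force between any of blue_comb, yellow_comb and fixture above 60 N).
It also fails if it takes over 67 s, if anything falls off the work surface, if the arm or the gripper's body presses on something with over 40 N, if the wrist force passes 120 N, or if a joint passes its speed limit or range.

## Working session

There is one attempt and no reset: what is moved stays moved. The work goes in short steps, Python scripts to look and compute and a tool call to move; the robot and the scene stay as the last step left them, time stands still between calls to the robot, and variables do not carry over. Pictures are saved under pics/ and viewed, about 8 in all and at most 12, crops included, and the job is handed in when it is done.

Besides the shell and the picture viewer there is one more tool, called after "Request:" as a command line: name --argument value ..., lists and objects as JSON in quotes. send_rows: Moves the arm, as the interface text tells. Its arguments: {"type":"object","properties":{"translation":{"type":"array"},"rotation":{"type":"array"},"grip":{"type":"array"},"squeeze":{"type":"number"}},"required":["translation","rotation","grip"]}

```bash
ls; mkdir -p pics
python3 - <<'E'
from plant import ctrl, eyes
import cv2
print(ctrl.get_state())
a=[]
for n in ("scene","top"):
    d=eyes.read_camera(n); cv2.imwrite(f"pics/{n}0.png",d["image"]); print(n,d["mtx"],d["xyz"],d["orientation"])
E
```

```text
pics
{'time': 0.0, 'qpos': array([-1.47700411e+00,  2.87195024e-01,  1.57818598e+00,  5.18275208e-07,
        1.27860397e+00, -1.49970964e-01]), 'dq': array([-4.12858582e-04,  3.00723002e-04, -1.30005778e-03,  1.25682672e-03,
       -9.67931685e-05,  1.88491642e-03]), 'joint_efforts': array([-9.38400553e-04, -4.05984735e+01, -2.92627341e+01, -1.63967325e-04,
        5.80900771e-03,  1.37245803e-05]), 'eef_pos': array([ 0.16290062, -0.65436616,  0.22992274]), 'tcp_rot': array([ 9.92580928e-01,  1.21579890e-01,  3.38429545e-05, -1.19568182e-03]), 'contact_force': array([-0.89965837,  0.40950707,  0.00381187]), 'wrist_torque': array([ 0.02824177, -0.0096273 ,  0.00940689]), 'opening': 0.9987446438672645}
scene [[549.94387829   0.         318.6663717 ]
 [  0.         549.94387829 230.24510635]
 [  0.           0.           1.        ]] [ 0.94237488 -0.67400291  1.12286154] [ 0.91698657  0.24481634 -0.07249707 -0.3065041 ]
top [[445.71707805   0.         321.01287431]
 [  0.         445.71707805 237.83339435]
 [  0.           0.           1.        ]] [ 0.31204036 -0.00541513  1.26682703] [ 0.73093709 -0.6750524   0.06694391 -0.07452349]
```

View pics/top0.png

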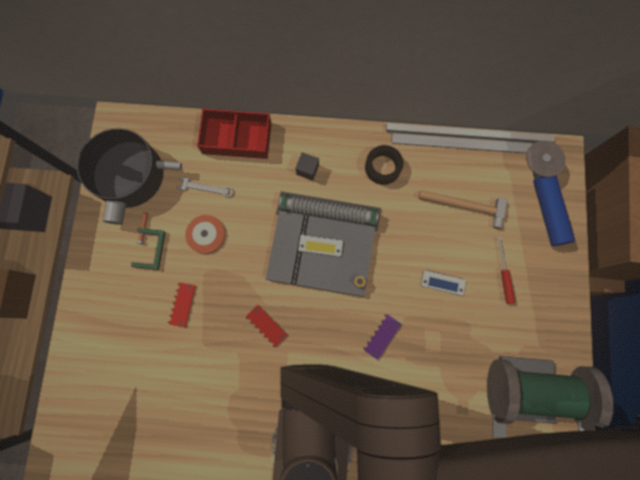

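View pics/scene0.png

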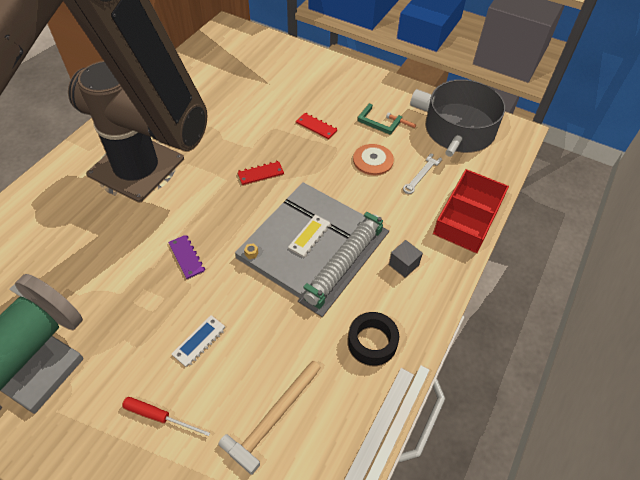

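Top view: the yellow comb is at about (321,246) on the plate, the blue comb at (444,283) on the bench to the right, the nut at (360,282), and the scribed line near (300,250). The scene view agrees. Next I'll measure with masks and rays.

```bash
cat > h.py <<'E'
import cv2, numpy as np
from scipy.spatial.transform import Rotation as R
from plant import ctrl, eyes
def cam(name, save=None):
    s=ctrl.get_state(); d=eyes.read_camera(name)
    if name=="wrist":
        T=np.eye(4); T[:3,:3]=R.from_quat(s["tcp_rot"]).as_matrix(); T[:3,3]=s["eef_pos"]
        M=T@np.array(d["hand_eye"]); d["R"],d["p"]=M[:3,:3],M[:3,3]
    else: d["R"],d["p"]=R.from_quat(d["orientation"]).as_matrix(),np.array(d["xyz"])
    if save: cv2.imwrite(f"pics/{save}.png",d["image"])
    return d
def ray(d,uv,z):
    uv=np.atleast_2d(np.asarray(uv,float)); v=np.c_[uv,np.ones(len(uv))]@np.linalg.inv(d["mtx"]).T@d["R"].T
    return d["p"]+v*((z-d["p"][2])/v[:,2])[:,None]
def proj(d,P):
    q=(np.atleast_2d(P)-d["p"])@d["R"]; q=q@np.array(d["mtx"]).T; return q[:,:2]/q[:,2:]
def hsv(d): return cv2.cvtColor(d["image"],cv2.COLOR_BGR2HSV)
def blobs(m,amin=20):
    c,_=cv2.findContours(m.astype(np.uint8),cv2.RETR_EXTERNAL,cv2.CHAIN_APPROX_NONE)
    return sorted([k for k in c if cv2.contourArea(k)>amin],key=cv2.contourArea,reverse=True)
def rect(d,c,z):
    """min-area rectangle of a contour cast on plane z: centre, long, short, angle of long axis"""
    P=ray(d,c[:,0,:],z)[:,:2]; (x,y),(w,h),a=cv2.minAreaRect((P*1000).astype(np.float32))
    if w<h: w,h,a=h,w,a+90
    return round(x,1),round(y,1),round(w,1),round(h,1),round((a+90)%180-90,2)
E
cat > m.py <<'E'
from h import *
for n in("top","scene"):
    d=cam(n); H=hsv(d); h,s,v=H[...,0],H[...,1],H[...,2]
    print(n)
    for nm,m,z in(("yel",(abs(h.astype(int)-27)<6)&(s>150)&(v>100),.034),("blu",(abs(h.astype(int)-110)<12)&(s>120),.008),("grn",(h>50)&(h<90)&(s>70),.062)):
        for c in blobs(m,25)[:7]:
            print(nm,c[:,0].mean(0).round(),cv2.contourArea(c),rect(d,c,z))
E
python3 m.py
python3 - <<'E'
import cv2,numpy as np
a=cv2.imread("pics/top0.png")[180:305,255:395]; b=cv2.imread("pics/top0.png")[260:305,410:480]
a=cv2.resize(a,None,fx=4.4,fy=4.4,interpolation=3); b=cv2.resize(b,None,fx=3,fy=3,interpolation=3)
o=np.zeros((600,800,3),np.uint8); o[:550,:a.shape[1]]=a[:550]; o[:b.shape[0],800-b.shape[1]+0:][:, :]=b if a.shape[1]+b.shape[1]<=800 else o[:b.shape[0],800-b.shape[1]:]
cv2.imwrite("pics/c1.png",np.clip(o*1.6,0,255).astype(np.uint8))
E
```

```text
top
yel [320. 247.] 127.0 (536.2, 19.1, 74.8, 17.0, 86.29)
blu [554. 210.] 1290.5 (705.6, -651.3, 199.5, 63.4, 14.05)
blu [628. 373.] 1110.0 (258.7, -834.0, 252.1, 71.9, -3.51)
grn [555. 398.] 1137.5 (187.4, -621.3, 155.9, 87.0, 89.55)
scene
yel [308. 233.] 227.0 (538.8, 20.2, 80.8, 23.5, 86.68)
blu [604.  75.] 9852.0 (1051.2, 1173.0, 851.9, 261.0, -89.32)
blu [442.  17.] 2701.0 (441.1, 1120.8, 435.5, 246.4, 75.77)
blu [352.   9.] 1520.0 (183.3, 963.9, 325.9, 183.3, 31.23)
blu [270.  13.] 893.5 (-79.2, 798.4, 199.7, 135.2, -56.54)
blu [370.  50.] 571.0 (318.9, 803.0, 258.6, 48.3, -0.09)
blu [565.  23.] 486.5 (854.9, 1308.2, 222.9, 55.7, -86.53)
blu [313.  33.] 462.0 (109.5, 787.5, 167.1, 78.7, 0.88)
grn [ 19. 340.] 2948.5 (155.7, -544.8, 169.4, 130.2, 89.63)
grn [378. 121.] 294.5 (520.4, 455.6, 109.9, 83.3, -1.46)
grn [316. 295.] 129.5 (649.6, -134.3, 67.1, 29.5, -33.03)
grn [375. 222.] 96.5 (674.6, 116.1, 71.7, 33.4, -36.19)
```

View pics/c1.png

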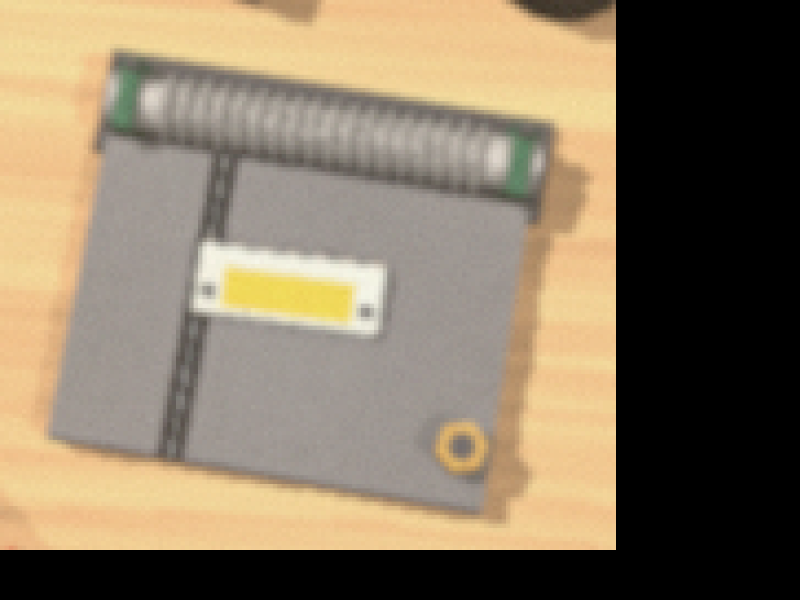

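Run:
```python
from h import *
d=cam("top")
print("blue",ray(d,[444,283.5],.008))
f=lambda u,v:(255+u/4.4,180+v/4.4)
for n,p,z in(("plateBL",(50,437),.026),("plateBR",(483,510),.026),("yel",(288,292),.034),("grnL",(125,97),.062),("grnR",(520,163),.062),("nut",(462,446),.048),("line",(220,160),.026),("line2",(172,455),.026)): print(n,ray(d,f(*p),z).round(4))
w=cam("wrist"); print(np.array(w["hand_eye"]).round(4),w["mtx"])
```

```text
blue [[ 0.46339564 -0.33791885  0.008     ]]
plateBL [[0.4336 0.1606 0.026 ]]
plateBR [[ 0.4095 -0.1157  0.026 ]]
yel [[0.5372 0.0176 0.034 ]]
grnL [[0.6498 0.1307 0.062 ]]
grnR [[ 0.6264 -0.1227  0.062 ]]
nut [[ 0.4462 -0.0983  0.048 ]]
line [[0.6224 0.0689 0.026 ]]
line2 [[0.4284 0.0825 0.026 ]]
[[ 2.000e-04 -9.517e-01 -3.070e-01  8.060e-02]
 [ 1.000e+00  2.000e-04 -1.000e-04 -1.100e-03]
 [ 1.000e-04 -3.070e-01  9.517e-01 -1.422e-01]
 [ 0.000e+00  0.000e+00  0.000e+00  1.000e+00]] [[428.99566346   0.         319.86902477]
 [  0.         428.99566346 237.97398039]
 [  0.           0.           1.        ]]
```

The measurements put the fixture at about (0.53, 0.013) with yaw about -5°. I'll go over the blue comb first, on the way, and look with the wrist camera.

Request:
send_rows --translation '[[1,-0.67,0],[1,-0.67,0],[1,-0.67,0],[1,-0.67,0],[1,-0.67,0]]' --rotation '[[0,0,0],[0,0,0],[0,0,0],[0,0,0],[0,0,0]]' --grip '[85,85,85,85,85]'

```text
time: 0.92
eef_pos: [0.285, -0.5203, 0.2313]
tcp_rot: [0.993, 0.122, 0.0, 0.0]
contact_force: [0.7, -0.7, -0.5]
opening: 0.994
```

Request:
send_rows --translation '[[1,-0.67,0],[1,-0.67,0],[1,-0.67,0],[1,-0.67,0],[1,-0.67,0]]' --rotation '[[0,0,-1],[0,0,-1],[0,0,-1],[0,0,-1],[0,0,-1]]' --grip '[85,85,85,85,85]'

```text
time: 1.55
eef_pos: [0.3803, -0.3686, 0.2314]
tcp_rot: [0.942, 0.335, 0.0, 0.0]
contact_force: [1.0, 0.1, 0.5]
opening: 0.994
```

Run:
```python
from h import *
s=ctrl.get_state(); print(s["time"],s["eef_pos"],R.from_quat(s["tcp_rot"]).as_matrix()[:2,:2].round(3),s["qpos"].round(3))
d=cam("wrist","w1")
```

```text
1.55 [ 0.38030232 -0.36858956  0.23141213] [[ 0.776  0.631]
 [ 0.631 -0.776]] [-0.961 -0.036  1.932  0.     1.246 -0.074]
```

View pics/w1.png

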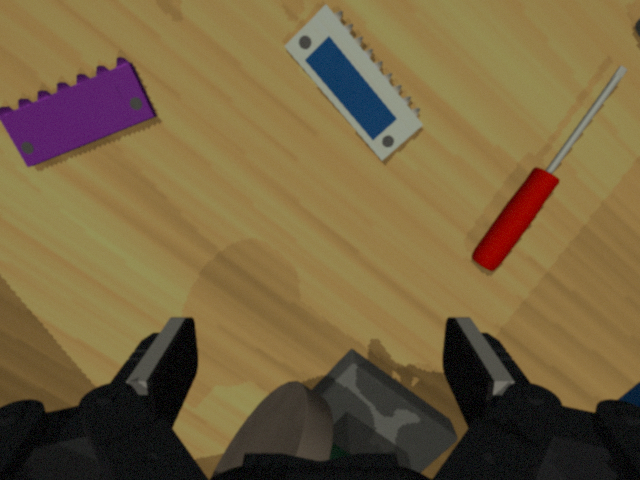

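The wrist view shows the blue comb with its label at about (350,88) and teeth on its upper right side, which is roughly world +x. The purple decoy is at (80,110) and the screwdriver at (520,210). Now measuring blue.

```bash
cat > comb.py <<'E'
from h import *
def comb(d,kind,z,lo=120,off=14):
    """label-based pose: centre of label, long-axis angle, and the body edges from bright mask"""
    H=hsv(d).astype(int); h,s,v=H[...,0],H[...,1],H[...,2]
    m=((abs(h-110)<14)&(s>110)) if kind=="b" else ((abs(h-27)<7)&(s>140)&(v>70))
    out=[]
    for c in blobs(m,60):
        r=rect(d,c,z)
        if 55<r[2]<95 and 12<r[3]<30:
            out.append(r); x,y,_,_,a=r
            # bright surroundings: low saturation
            x0,y0,w,hh=cv2.boundingRect(c); pad=int(.6*max(w,hh))
            n=np.zeros(s.shape,bool); n[max(0,y0-pad):y0+hh+pad,max(0,x0-pad):x0+w+pad]=1
            b=((v>lo)&(s<70)&n)|(m&n)
            for k in blobs(cv2.morphologyEx(b.astype(np.uint8),cv2.MORPH_CLOSE,np.ones((7,7))),100):
                if cv2.pointPolygonTest(k,(x0+w/2,y0+hh/2),False)>0: out.append(("body",)+rect(d,k,z))
    return out
E
python3 - <<'E'
from comb import *
d=cam("wrist"); 
for lo in(90,110,130): print(comb(d,"b",.008,lo))
H=hsv(d); print(H[55,300],H[140,395],H[300,330],H[40,345])
E
```

```text
[(464.9, -332.2, 82.2, 24.4, 81.25), ('body', 471.1, -333.3, 120.3, 49.3, 81.16)]
[(464.9, -332.2, 82.2, 24.4, 81.25), ('body', 470.6, -333.3, 120.2, 48.6, 81.47)]
[(464.9, -332.2, 82.2, 24.4, 81.25), ('body', 469.8, -333.1, 120.1, 46.6, 81.43)]
[ 36  27 150] [ 44  27 144] [ 21 126 150] [ 42  25 154]
```

Request:
send_rows --translation '[[1,-0.57,-0.05],[1,-0.57,-0.05],[1,-0.57,-0.05],[1,-0.57,-0.05],[1,-0.57,-0.05]]' --rotation '[[0,0,0],[0,0,0],[0,0,0],[0,0,0],[0,0,0]]' --grip '[85,85,85,85,85]'

```text
time: 2.28
eef_pos: [0.4429, -0.2087, 0.2391]
tcp_rot: [0.943, 0.333, 0.0, 0.0]
contact_force: [-0.3, 0.6, 0.0]
opening: 0.996
```

Request:
send_rows --translation '[[1,-0.57,-0.05],[1,-0.57,-0.05],[1,-0.57,-0.05],[1,-0.57,-0.05],[1,-0.57,-0.05]]' --rotation '[[0,0,0],[0,0,0],[0,0,0],[0,0,0],[0,0,0]]' --grip '[85,85,85,85,85]'

```text
time: 2.9
eef_pos: [0.5061, -0.0478, 0.2466]
tcp_rot: [0.943, 0.333, 0.0, 0.0]
contact_force: [0.2, -0.5, 0.0]
opening: 0.996
```

Request:
send_rows --translation '[[1,-0.57,0],[1,-0.57,0],[0,0,0],[0,0,0],[0,0,0]]' --rotation '[[0,0,0],[0,0,0],[0,0,-1],[0,0,-1],[0,0,-1]]' --grip '[85,85,85,85,85]'

```text
time: 3.52
eef_pos: [0.531, 0.0156, 0.2463]
tcp_rot: [0.891, 0.455, 0.0, 0.0]
contact_force: [0.1, -0.1, 0.4]
opening: 0.995
```

Request:
send_rows --translation '[[0,0,0],[0,0,0],[0,0,0],[0,0,0],[0,0,0]]' --rotation '[[0,0,-1],[0,0,-1],[0,0,-1],[0,0,-1],[0,0,-1]]' --grip '[85,85,85,85,85]'

```text
time: 4.15
eef_pos: [0.531, 0.0154, 0.2463]
tcp_rot: [0.771, 0.636, -0.0, 0.0]
contact_force: [0.5, -0.2, 0.3]
opening: 0.994
```

Request:
send_rows --translation '[[0,0,0],[0,0,0],[0,0,0]]' --rotation '[[0,0,-1],[0,0,-0.2],[0,0,0]]' --grip '[85,85,85]'

```text
time: 4.53
eef_pos: [0.5308, 0.0158, 0.2463]
tcp_rot: [0.738, 0.675, -0.0, 0.0]
contact_force: [1.3, -1.0, -0.3]
opening: 0.993
```

Run:
```python
from comb import *
s=ctrl.get_state(); print(s["time"],s["eef_pos"],R.from_quat(s["tcp_rot"]).as_matrix().round(3),s["qpos"].round(3))
d=cam("wrist","w2")
for lo in(90,110,130): print(comb(d,"y",.034,lo))
```

```text
4.525 [0.53076686 0.01584994 0.24631736] [[ 0.089  0.996  0.   ]
 [ 0.996 -0.089 -0.   ]
 [-0.     0.    -1.   ]] [-0.161 -0.045  1.913 -0.     1.274 -0.072]
[(539.7, 21.8, 83.3, 25.2, 86.69), ('body', 539.2, 16.1, 184.7, 135.5, 84.87)]
[(539.7, 21.8, 83.3, 25.2, 86.69), ('body', 537.5, 16.3, 189.9, 123.1, 82.14)]
[(539.7, 21.8, 83.3, 25.2, 86.69), ('body', 540.5, 21.7, 120.0, 119.0, 86.48)]
```

View pics/w2.png

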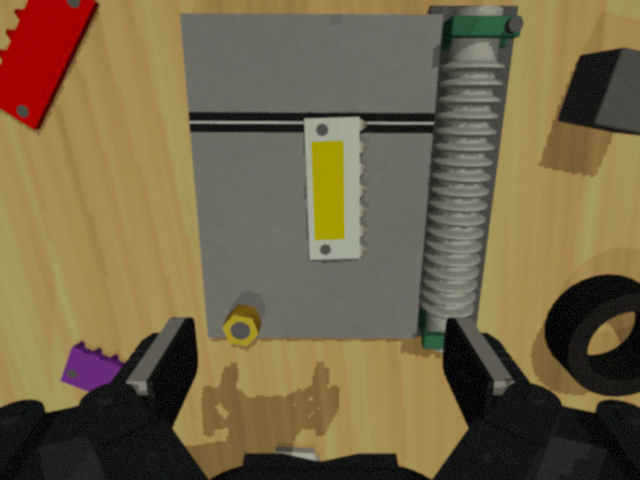

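The view is clear: plate edges at columns 182–208 and rows 15 and 338, line at row about 123, yellow comb at (333,188) with teeth to the screw, nut at (240,325). I'll fit the edges and cast them onto the plate top.

```bash
cat > fix.py <<'E'
from h import *
d=cam("wrist"); g=cv2.GaussianBlur(d["image"],(3,3),0); S=cv2.cvtColor(g,cv2.COLOR_BGR2HSV)[...,1].astype(float); V=g.max(2).astype(float)
def edge(prof,a):  # strongest step, sub-pixel
    q=abs(np.diff(prof)); i=int(q.argmax()); j=slice(max(i-2,0),i+3); return a+.5+(q[j]*np.arange(len(q))[j]).sum()/q[j].sum()
def fit(P):
    (vx,vy,x,y)=cv2.fitLine(P.astype(np.float32),cv2.DIST_HUBER,0,.0005,.0005).ravel(); return np.array([x,y]),np.array([vx,vy])
L=ray(d,[(edge(S[r,165:225],165),r) for r in range(30,300,3)],.026)[:,:2]
B=ray(d,[(c,edge(S[320:360,c],320)) for c in range(270,410,3)],.026)[:,:2]
T=ray(d,[(c,edge(S[2:35,c],2)) for c in range(195,425,3)],.026)[:,:2]
W=[]
for c in list(range(200,296,2))+list(range(372,425,2)):
    p=V[116:131,c]; w=np.clip(p-np.median(p)-15,0,None); W.append((c,116+(w*np.arange(15)).sum()/max(w.sum(),1e-6)))
W=ray(d,W,.026)[:,:2]
F={k:fit(p) for k,p in dict(L=L,B=B,T=T,W=W).items()}
for k,(p,v) in F.items():
    a=np.degrees(np.arctan2(v[1],v[0])); print(k,p.round(4),round(a%180,2))
ang=lambda k,o:((np.degrees(np.arctan2(F[k][1][1],F[k][1][0]))-o+90)%180)-90
yaw=np.radians(np.mean([ang("L",90),ang("W",0)])); X=np.array([np.cos(yaw),np.sin(yaw)]);Y=np.array([-X[1],X[0]])
print("yaw",np.degrees(yaw),[ang(k,o) for k,o in(("L",90),("B",0),("T",0),("W",0))])
ox=F["L"][0]@X+.115; oys=[F["W"][0]@Y-.06,F["T"][0]@Y-.14,F["B"][0]@Y+.14]; print("ox",ox,"oy by W,T,B",oys)
oy=oys[0]; O=ox*X+oy*Y; print("origin",O, "world y in fixture of screw...")
np.save("fix.npy",np.r_[O,yaw])
E
python3 fix.py
```

```text
L [0.4272 0.0412] 84.66
B [ 0.5392 -0.1225] 174.5
T [0.545  0.1576] 174.63
W [0.5136 0.0805] 174.6
yaw -5.367473 [np.float32(-5.3397827), np.float32(-5.499634), np.float32(-5.368286), np.float32(-5.3951645)]
ox 0.5364772 oy by W,T,B [np.float32(0.06815581), np.float32(0.06787643), np.float32(0.06849986)]
origin [0.5405004  0.01767321] world y in fixture of screw...
```

The fit is consistent: origin (0.5405, 0.0177), yaw -5.37°, and the T and B edges are 280 mm apart as they should be. The yellow origin is about (0.543, 0.0215), yaw -3.3°. Descending to grasp it.

Request:
send_rows --translation '[[0.22,0.5,0],[0,0,1],[0,0,1],[0,0,1],[0,0,1]]' --rotation '[[0,0,-0.36],[0,0,0],[0,0,0],[0,0,0],[0,0,0]]' --grip '[64,64,64,64,64]' --squeeze 30

```text
time: 5.25
eef_pos: [0.5471, 0.0218, 0.1254]
tcp_rot: [0.726, 0.687, 0.0, 0.0]
contact_force: [0.1, 0.5, 0.3]
opening: 0.75
```

Request:
send_rows --translation '[[0,0,1],[0,0,1],[0,0,0.5],[0,0,0],[0,0,0]]' --rotation '[[0,0,0],[0,0,0],[0,0,0],[0,0,0],[0,0,0]]' --grip '[64,64,64,64,64]'

```text
time: 5.88
eef_pos: [0.5474, 0.0215, 0.0526]
tcp_rot: [0.727, 0.687, 0.001, 0.001]
contact_force: [0.0, 0.4, 0.3]
opening: 0.749
```

Run:
```python
from comb import *
s=ctrl.get_state(); print(s["time"],s["eef_pos"],R.from_quat(s["tcp_rot"]).as_matrix()[:2,:2].round(3),s["opening"])
d=cam("wrist","w3")
```

```text
5.875 [0.54742442 0.02145421 0.05256993] [[ 0.056  0.998]
 [ 0.998 -0.056]] 0.749055927339671
```

View pics/w3.png

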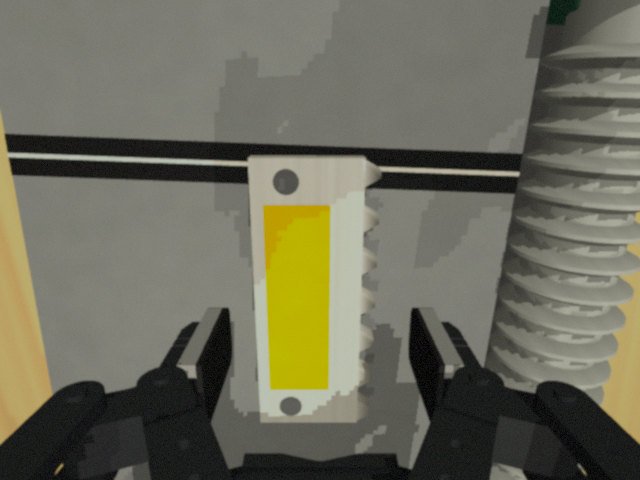

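The jaws straddle the yellow comb symmetrically: comb at columns 250–378, fingers at 230 and 412. Lowering and closing.

Request:
send_rows --translation '[[0,0,0.5],[0,0,0.4],[0,0,0]]' --rotation '[[0,0,0],[0,0,0],[0,0,0]]' --grip '[64,64,64]'

```text
time: 6.3
eef_pos: [0.5447, 0.0217, 0.0225]
tcp_rot: [0.727, 0.687, -0.001, -0.001]
contact_force: [-0.1, -0.3, 0.4]
opening: 0.749
```

Request:
send_rows --translation '[[0,0,0],[0,0,0],[0,0,0],[0,0,0]]' --rotation '[[0,0,0],[0,0,0],[0,0,0],[0,0,0]]' --grip '[40,40,40,40]'

```text
time: 6.8
eef_pos: [0.5462, 0.0215, 0.0244]
tcp_rot: [0.727, 0.687, 0.0, 0.0]
contact_force: [1.2, 0.0, -1.0]
opening: 0.568
```

Gripped at an opening of 48.5 mm (50 expected). Lifting slightly and drawing back 77 mm.

Request:
send_rows --translation '[[0,0,-0.3],[0.03,-0.65,0],[0.03,-0.65,0],[0.02,-0.65,0],[0.02,-0.62,0]]' --rotation '[[0,0,0],[0,0,0.2],[0,0,0.2],[0,0,0],[0,0,0]]' --grip '[40,40,40,40,40]'

```text
time: 7.42
eef_pos: [0.4689, 0.0306, 0.0338]
tcp_rot: [0.739, 0.674, 0.0, 0.0]
contact_force: [0.6, 0.7, -2.9]
opening: 0.567
```

Request:
send_rows --translation '[[0,0,0],[0,0,0.15],[0,0,0.15],[0,0,0],[0,0,0]]' --rotation '[[0,0,0],[0,0,0],[0,0,0],[0,0,0],[0,0,0]]' --grip '[40,40,40,40,40]'

```text
time: 8.05
eef_pos: [0.4701, 0.0304, 0.0244]
tcp_rot: [0.739, 0.674, 0.0, 0.0]
contact_force: [1.5, 0.1, -2.4]
opening: 0.568
```

Request:
send_rows --translation '[[0,0,0],[0,0,0],[0,0,-0.5],[0,0,-1],[0,0,-1]]' --rotation '[[0,0,0],[0,0,0],[0,0,0],[0,0,0],[0,0,0]]' --grip '[64,64,64,64,64]'

```text
time: 8.68
eef_pos: [0.4696, 0.0305, 0.1011]
tcp_rot: [0.739, 0.674, 0.0, 0.0]
contact_force: [0.2, -0.4, 0.3]
opening: 0.75
```

Request:
send_rows --translation '[[0,0,-1],[0,0,-1],[0,0,-1],[0,0,-1],[0,0,0]]' --rotation '[[0,0,0],[0,0,0],[0,0,0],[0,0,0],[0,0,0]]' --grip '[64,64,64,64,64]'

```text
time: 9.3
eef_pos: [0.4713, 0.0303, 0.2234]
tcp_rot: [0.739, 0.674, 0.002, 0.003]
contact_force: [0.0, -0.6, -0.3]
opening: 0.749
```

```bash
cat > inf.py <<'E'
from comb import *
import sys
def infix(r):
    O=np.load("fix.npy"); c,s=np.cos(O[2]),np.sin(O[2]); q=np.array(r[:2])/1000-O[:2]; return (q@[c,s],q@[-s,c],(r[4]-90-np.degrees(O[2])+90)%180-90)
if __name__=="__main__":
    s=ctrl.get_state(); print(s["time"],s["eef_pos"].round(4),R.from_quat(s["tcp_rot"]).as_matrix()[:2,:2].round(3))
    d=cam("wrist",sys.argv[1])
    for k in sys.argv[2:]:
        for r in comb(d,k[0],float(k[1:]),130): print(k,r,np.round(infix(r[-5:]),4))
E
python3 inf.py w4 y.034
```

```text
9.3 [0.4713 0.0303 0.2234] [[ 0.091  0.996]
 [ 0.996 -0.091]]
y.034 (464.7, 31.0, 82.9, 25.4, 84.67) [-0.0767  0.0062  0.0375]
y.034 ('body', 475.2, 29.9, 120.1, 95.8, 84.59) [-0.0662  0.0061 -0.0425]
```

Yellow is released at fixture x of about -74 mm, y +6 mm, parallel to the screw. Now to the blue comb.

Request:
send_rows --translation '[[-1,0.09,0],[-1,0.09,0],[-1,0.09,0],[-1,0.09,0],[-1,0.09,0]]' --rotation '[[0,0,0],[0,0,0],[0,0,0],[0,0,0],[0,0,0]]' --grip '[64,64,64,64,64]'

```text
time: 9.98
eef_pos: [0.4682, -0.1206, 0.2176]
tcp_rot: [0.739, 0.674, -0.001, -0.001]
contact_force: [1.0, 0.1, 0.6]
opening: 0.75
```

Request:
send_rows --translation '[[-1,0.09,0],[-1,0.09,0],[-1,0.09,0],[-1,0.09,0.3],[-1,0.09,0.3]]' --rotation '[[0,0,0],[0,0,0],[0,0,0],[0,0,0],[0,0,0]]' --grip '[64,64,64,64,64]'

```text
time: 10.6
eef_pos: [0.4682, -0.271, 0.1994]
tcp_rot: [0.739, 0.674, -0.0, -0.001]
contact_force: [1.3, 0.6, 0.2]
opening: 0.748
```

Request:
send_rows --translation '[[-1,0.09,0.5],[-1,0.09,0.5],[-0.1,0,0.5],[0,0,0.5],[0,0,0]]' --rotation '[[0,0,0],[0,0,0],[0,0,0.72],[0,0,0],[0,0,0]]' --grip '[64,64,64,64,64]'

```text
time: 11.22
eef_pos: [0.4675, -0.3323, 0.1387]
tcp_rot: [0.759, 0.651, -0.0, -0.003]
contact_force: [-0.8, -0.1, -0.6]
opening: 0.751
```

```bash
python3 inf.py w5 b.008
```

```text
11.225 [ 0.4675 -0.3323  0.1387] [[ 0.152  0.988]
 [ 0.988 -0.152]]
b.008 (464.8, -332.2, 82.2, 24.7, 81.22) [-0.0426 -0.3554 -3.4125]
b.008 ('body', 469.3, -332.8, 119.1, 45.2, 81.26) [-0.0381 -0.3556 -3.3725]
```

Request:
send_rows --translation '[[0,0.12,1],[0,0,1],[0,0,1],[0,0,1],[0,0,0.3]]' --rotation '[[0,0,0],[0,0,0],[0,0,0],[0,0,0],[0,0,0]]' --grip '[64,64,64,64,64]'

```text
time: 11.9
eef_pos: [0.4717, -0.3333, 0.011]
tcp_rot: [0.759, 0.651, -0.0, -0.001]
contact_force: [-0.4, 0.3, -0.5]
opening: 0.753
```

Request:
send_rows --translation '[[0,0,0.3],[0,0,0]]' --rotation '[[0,0,0],[0,0,0]]' --grip '[64,64]'

```text
time: 12.15
eef_pos: [0.4726, -0.3347, 0.0039]
tcp_rot: [0.759, 0.651, 0.0, 0.0]
contact_force: [0.7, 0.5, 0.5]
opening: 0.753
```

Request:
send_rows --translation '[[0,0,0],[0,0,0],[0,0,0],[0,0,0]]' --rotation '[[0,0,0],[0,0,0],[0,0,0],[0,0,0]]' --grip '[40,40,40,40]'

```text
time: 12.65
eef_pos: [0.4731, -0.3359, 0.0065]
tcp_rot: [0.759, 0.651, -0.0, 0.001]
contact_force: [-3.6, 1.5, 9.7]
opening: 0.47
```

The fingers slid over the comb's top because the TCP was too high (opening 40 mm, 10 N upward). Reopening and going lower.

Request:
send_rows --translation '[[0,0,-0.4],[0,0,0],[0,0,0],[0,0,0]]' --rotation '[[0,0,0],[0,0,0],[0,0,0],[0,0,0]]' --grip '[64,64,64,64]'

```text
time: 13.15
eef_pos: [0.472, -0.3342, 0.0149]
tcp_rot: [0.759, 0.651, -0.0, -0.0]
contact_force: [0.0, -0.4, 0.4]
opening: 0.751
```

```bash
python3 inf.py w6 b.008; python3 -c "
from h import *
for i in range(3): d=cam('wrist'); print(ctrl.get_state()['eef_pos'],ctrl.get_state()['contact_force'])"
```

```text
13.15 [ 0.472  -0.3342  0.0149] [[ 0.154  0.988]
 [ 0.988 -0.154]]
b.008 (465.6, -332.3, 82.6, 25.2, 81.21) [-0.0418 -0.3554 -3.4225]
b.008 ('body', 471.7, -327.8, 108.7, 46.8, 81.19) [-0.0362 -0.3504 -3.4425]
[ 0.47201212 -0.33419401  0.01486828] [ 0.1378353   0.36605174 -0.27124227]
[ 0.47203979 -0.33425201  0.01489357] [0.3233022  0.23347795 0.5980468 ]
[ 0.47208468 -0.33429409  0.01497154] [ 0.52398983  0.46857946 -0.10541963]
```

View pics/w6.png

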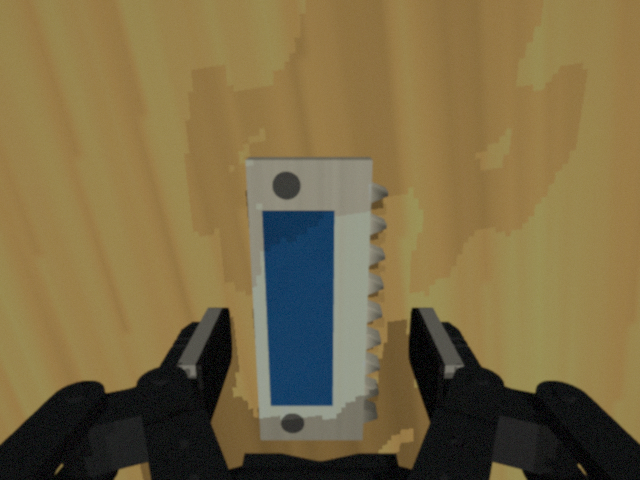

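The comb is unmoved, with the fingers either side of it (comb at columns 247–385, fingers at 230 and 412). Lowering 16.5 mm.

Request:
send_rows --translation '[[0,0,0.3],[0,0,0.25],[0,0,0]]' --rotation '[[0,0,0],[0,0,0],[0,0,0]]' --grip '[64,64,64]'

```text
time: 13.72
eef_pos: [0.4715, -0.3337, -0.0025]
tcp_rot: [0.759, 0.651, -0.0, -0.001]
contact_force: [-0.0, 0.9, 0.5]
opening: 0.748
```

Request:
send_rows --translation '[[0,0,0],[0,0,0],[0,0,0],[0,0,0]]' --rotation '[[0,0,0],[0,0,0],[0,0,0],[0,0,0]]' --grip '[40,40,40,40]'

```text
time: 14.22
eef_pos: [0.4723, -0.3346, -0.001]
tcp_rot: [0.759, 0.651, -0.0, 0.0]
contact_force: [-0.6, -0.1, -0.3]
opening: 0.561
```

Request:
send_rows --translation '[[0,0,-0.5],[0,0,-1],[0,0,-1],[0,0,-1],[0,0,0]]' --rotation '[[0,0,0],[0,0,0],[0,0,0],[0,0,0],[0,0,0]]' --grip '[40,40,40,40,40]'

```text
time: 14.85
eef_pos: [0.474, -0.3361, 0.1076]
tcp_rot: [0.759, 0.651, 0.0, 0.004]
contact_force: [-0.2, 0.4, -1.8]
opening: 0.562
```

Request:
send_rows --translation '[[0.94,0.11,0],[0.94,0.11,0],[0.94,0.11,0],[0.94,0.11,0],[0.94,0.11,0]]' --rotation '[[0,0,0],[0,0,0],[0,0,0],[0,0,0],[0,0,0]]' --grip '[40,40,40,40,40]'

```text
time: 15.48
eef_pos: [0.5094, -0.1961, 0.1022]
tcp_rot: [0.759, 0.651, -0.0, -0.001]
contact_force: [0.6, 0.8, -2.3]
opening: 0.56
```

Request:
send_rows --translation '[[0.94,0.11,0],[0.94,0.11,0],[0.94,0.11,0],[0.94,0.11,0],[0.94,0.11,0]]' --rotation '[[0,0,0],[0,0,0],[0,0,0],[0,0,0],[0,0,0]]' --grip '[40,40,40,40,40]'

```text
time: 16.1
eef_pos: [0.5472, -0.0596, 0.1021]
tcp_rot: [0.759, 0.651, -0.001, -0.001]
contact_force: [-0.3, -0.1, -1.3]
opening: 0.561
```

Request:
send_rows --translation '[[0.94,0.11,0],[0.94,0.11,0],[0,0,0],[0,0,0]]' --rotation '[[0,0,0],[0,0,0],[0,0,-0.69],[0,0,0]]' --grip '[40,40,40,40]'

```text
time: 16.6
eef_pos: [0.5623, -0.0056, 0.1023]
tcp_rot: [0.74, 0.673, -0.001, -0.001]
contact_force: [0.3, 0.2, -1.3]
opening: 0.562
```

```bash
python3 inf.py w7 b.108; python3 -c "
from h import *
s=ctrl.get_state(); print(s['eef_pos'],s['opening'],s['contact_force'])"
```

```text
16.6 [ 0.5623 -0.0056  0.1023] [[ 0.094  0.996]
 [ 0.996 -0.094]]
b.108 (557.0, -6.0, 85.0, 25.9, 84.73) [ 0.0186 -0.022   0.0975]
b.108 ('body', 544.7, 6.3, 138.8, 91.0, 81.63) [ 0.0052 -0.0109 -3.0025]
[ 0.56246586 -0.00592159  0.1025531 ] 0.56241406307347 [-0.28350688 -0.10184489 -1.77835874]
```

Request:
send_rows --translation '[[0,0,1],[0,0,1],[0,0,0.3],[0,0,0.13],[0,0,0.1]]' --rotation '[[0,0,0],[0,0,0],[0,0,0],[0,0,0],[0,0,0]]' --grip '[40,40,40,40,40]'

```text
time: 17.27
eef_pos: [0.5643, -0.0065, 0.0289]
tcp_rot: [0.74, 0.673, 0.001, 0.001]
contact_force: [-0.6, 0.3, -1.4]
opening: 0.557
```

Request:
send_rows --translation '[[0,0,0.03],[0,0,0],[0,0,0]]' --rotation '[[0,0,0],[0,0,0],[0,0,0]]' --grip '[40,40,40]'

```text
time: 17.65
eef_pos: [0.5636, -0.0062, 0.0275]
tcp_rot: [0.739, 0.673, 0.0, 0.0]
contact_force: [-0.6, 0.1, -2.1]
opening: 0.56
```

Request:
send_rows --translation '[[0,0,0],[0,0,0],[0,0,0]]' --rotation '[[0,0,0],[0,0,0],[0,0,0]]' --grip '[64,64,64]'

```text
time: 18.02
eef_pos: [0.5636, -0.0062, 0.0273]
tcp_rot: [0.74, 0.673, 0.0, 0.0]
contact_force: [-0.3, 0.4, -0.3]
opening: 0.747
```

```bash
python3 inf.py w8 b.034
```

```text
18.025 [ 0.5636 -0.0062  0.0273] [[ 0.094  0.996]
 [ 0.996 -0.094]]
b.034 (558.1, -4.5, 82.7, 25.2, 84.58) [ 0.0196 -0.0204 -0.0525]
b.034 ('body', 557.3, 3.2, 130.0, 117.9, 84.05) [ 0.0181 -0.0128 -0.5825]
```

View pics/w8.png

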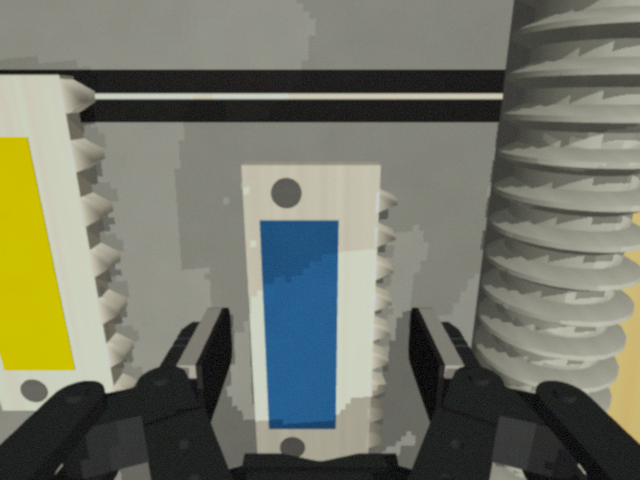

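Blue lies flat and released with its left end (row 164) about 20 mm right of the line (row 96). It is aligned within 0.1° and clear of the screw. Regripping and shifting 20.4 mm left.

Request:
send_rows --translation '[[0,0,0],[0,0,0.08],[0,0,0],[0,0,0],[0,0,0]]' --rotation '[[0,0,0],[0,0,0],[0,0,0],[0,0,0],[0,0,0]]' --grip '[64,64,40,40,40]'

```text
time: 18.7
eef_pos: [0.5631, -0.0061, 0.0247]
tcp_rot: [0.74, 0.673, -0.0, -0.0]
contact_force: [-1.7, 0.5, 2.2]
opening: 0.562
```

Request:
send_rows --translation '[[0,0,0],[0,0,-0.15],[0.34,0,0],[0.34,0,0],[0,0,0]]' --rotation '[[0,0,0],[0,0,0],[0,0,0],[0,0,0],[0,0,0]]' --grip '[40,40,40,40,40]'

```text
time: 19.32
eef_pos: [0.5651, 0.0153, 0.0289]
tcp_rot: [0.739, 0.674, -0.0, -0.0]
contact_force: [-0.2, -0.0, -1.7]
opening: 0.566
```

Request:
send_rows --translation '[[0,0,0.1],[0,0,0.05],[0,0,0],[0,0,0],[0,0,0]]' --rotation '[[0,0,0],[0,0,0],[0,0,0],[0,0,0],[0,0,0]]' --grip '[40,40,40,64,64]'

```text
time: 19.95
eef_pos: [0.5656, 0.0139, 0.0249]
tcp_rot: [0.74, 0.673, 0.0, 0.0]
contact_force: [-0.5, 0.6, -0.7]
opening: 0.749
```

Request:
send_rows --translation '[[0,0,0],[0,0,-0.5],[0,0,-1],[0,0,-1],[0,0,0]]' --rotation '[[0,0,0],[0,0,0],[0,0,0],[0,0,0],[0,0,0]]' --grip '[64,64,64,64,64]'

```text
time: 20.58
eef_pos: [0.5679, 0.0138, 0.1038]
tcp_rot: [0.739, 0.673, 0.002, 0.003]
contact_force: [1.2, -0.4, -0.1]
opening: 0.754
```

```bash
python3 inf.py w9 b.034 y.034
python3 - <<'E'
from h import *
s=ctrl.get_state(); d=cam("wrist")
# line & comb end: predicted pixels
O=np.load("fix.npy"); c,q=np.cos(O[2]),np.sin(O[2]); f=lambda x,y,z: np.r_[O[0]+c*x-q*y,O[1]+q*x+c*y,z]
print(proj(d,[f(-.02,.06,.026),f(.07,.06,.026),f(.022,.06,.034)]))
E
```

```text
20.575 [0.5679 0.0138 0.1038] [[ 0.094  0.996]
 [ 0.996 -0.094]]
b.034 (559.9, 15.7, 82.4, 24.9, 84.45) [ 1.950e-02 -1.000e-04 -1.825e-01]
b.034 ('body', 556.2, 18.4, 127.2, 109.0, 80.18) [ 1.5600e-02  2.2000e-03 -4.4525e+00]
y.034 (464.6, 30.9, 83.0, 25.7, 84.63) [-0.0768  0.0061 -0.0025]
y.034 ('body', 465.8, 30.5, 121.5, 65.9, 86.47) [-0.0756  0.0058  1.8375]
[[223.51529296 140.09044309]
 [404.658629   140.02664409]
 [307.75879388 141.56515997]]
```

View pics/w9.png

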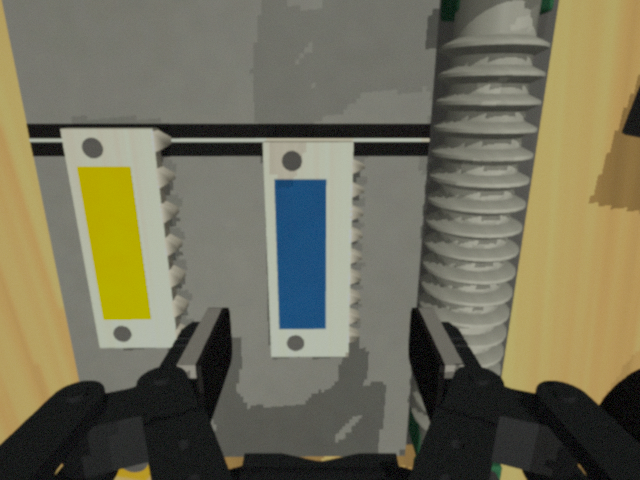

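The left end sits on the line (row about 141 against 140, label y error -0.1 mm, 0.2° off parallel), and yellow is untouched. Now I'll turn the gripper 90° so the two fingers push the comb's back edge at two spread points.

Request:
send_rows --translation '[[0.05,-0.75,0],[0,-0.75,0],[0,0,0],[0,0,0],[0,0,0]]' --rotation '[[0,0,1],[0,0,1],[0,0,1],[0,0,1],[0,0,1]]' --grip '[60,60,60,60,60]'

```text
time: 21.3
eef_pos: [0.5195, 0.022, 0.0979]
tcp_rot: [0.868, 0.496, -0.001, -0.001]
contact_force: [-0.6, -0.4, 0.7]
opening: 0.703
```

Request:
send_rows --translation '[[0,0,0],[0,0,0],[0,0,0],[0,0,0],[0,0,0]]' --rotation '[[0,0,1],[0,0,1],[0,0,1],[0,0,1],[0,0,1]]' --grip '[60,60,60,60,60]'

```text
time: 21.92
eef_pos: [0.5196, 0.022, 0.0978]
tcp_rot: [0.955, 0.296, -0.002, -0.001]
contact_force: [0.8, 0.1, -0.6]
opening: 0.696
```

Request:
send_rows --translation '[[0,0,0],[0,0,0],[0,0,0],[0,0,0],[0,0,0]]' --rotation '[[0,0,1],[0,0,1],[0,0,1],[0,0,1],[0,0,1]]' --grip '[60,60,60,60,60]'

```text
time: 22.55
eef_pos: [0.5196, 0.022, 0.0978]
tcp_rot: [0.997, 0.082, -0.002, -0.0]
contact_force: [0.4, -1.0, -0.5]
opening: 0.701
```

Request:
send_rows --translation '[[0,0,0],[0,0,0],[0,0,0],[0,0,0]]' --rotation '[[0,0,1],[0,0,1],[0,0,1],[0,0,0]]' --grip '[60,60,60,60]'

```text
time: 23.05
eef_pos: [0.5198, 0.022, 0.0981]
tcp_rot: [0.999, -0.046, -0.001, -0.0]
contact_force: [-1.1, 0.5, 0.4]
opening: 0.703
```

```bash
cat > pos.py <<'E'
from h import *
P=[];C=[]
for i in range(3): d=cam("wrist"); s=ctrl.get_state(); P.append(s["eef_pos"]); C.append(s["contact_force"])
O=np.load("fix.npy"); p=np.mean(P,0); c,q=np.cos(O[2]),np.sin(O[2]); r=p[:2]-O[:2]
T=R.from_quat(s["tcp_rot"]).as_matrix(); print(s["time"],"fixture mm",(1e3*(r@[c,q])).round(1),(1e3*(r@[-q,c])).round(1),"z",(p[2]*1e3).round(1),"yaw-fix",np.degrees(np.arctan2(T[1,0],T[0,0])-O[2]).round(2),"F",np.mean(C,0).round(1))
E
python3 pos.py; python3 inf.py w10 b.034
```

```text
23.2 fixture mm -20.7 2.3 z 98.6 yaw-fix 0.05 F [-0.   0.6 -0.2]
23.2 [0.5203 0.0219 0.0989] [[ 0.996 -0.093]
 [-0.093 -0.996]]
b.034 (560.0, 15.3, 82.8, 24.7, 84.7) [ 0.0196 -0.0005  0.0675]
b.034 ('body', 559.2, 15.2, 120.6, 118.4, 85.09) [ 0.0188 -0.0007  0.4575]
```

Request:
send_rows --translation '[[0,0.08,1],[0,0,1],[0,0,0.3],[0,0,0.23],[0,0,0]]' --rotation '[[0,0,0],[0,0,0],[0,0,0],[0,0,0],[0,0,0]]' --grip '[60,60,60,60,60]'

```text
time: 23.88
eef_pos: [0.521, 0.0194, 0.0241]
tcp_rot: [0.999, -0.047, 0.0, 0.0]
contact_force: [-1.0, -0.9, -0.3]
opening: 0.706
```

```bash
python3 pos.py; python3 inf.py w11 b.034
```

```text
24.025 fixture mm -19.1 -0.1 z 24.7 yaw-fix -0.0 F [-0.1 -0.   0.2]
24.025 [0.5215 0.0193 0.0248] [[ 0.996 -0.094]
 [-0.094 -0.996]]
b.034 (560.1, 15.3, 83.2, 25.1, 84.64) [ 0.0197 -0.0005  0.0075]
b.034 ('body', 575.7, 2.8, 158.7, 105.8, -85.15) [ 0.0364 -0.0115 10.2175]
```

View pics/w11.png

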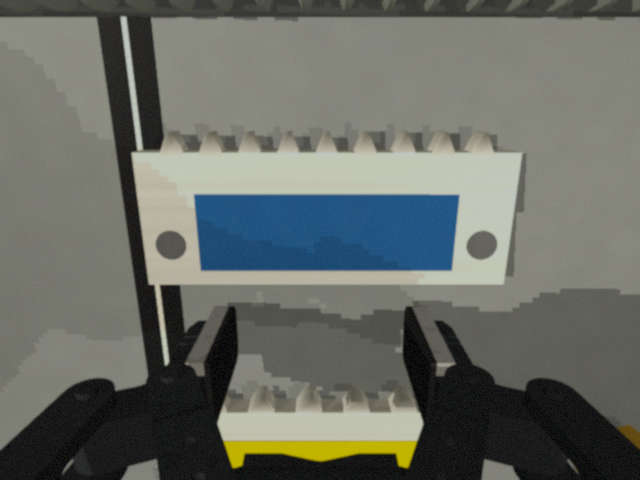

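Lined up: comb end at the line, both fingers behind the back edge (comb rows 130–285, finger tips at row 310), nothing touched. Pushing gently.

Request:
send_rows --translation '[[0,0,0.06],[0.15,0,0],[0.1,0,0],[0.1,0,0],[0.1,0,0]]' --rotation '[[0,0,0],[0,0,0],[0,0,0],[0,0,0],[0,0,0]]' --grip '[60,60,60,60,60]'

```text
time: 24.7
eef_pos: [0.5337, 0.0182, 0.0218]
tcp_rot: [0.999, -0.047, -0.001, -0.0]
contact_force: [-2.0, 0.8, 1.8]
opening: 0.703
```

Request:
send_rows --translation '[[0.1,0,0],[0.1,0,0],[0.1,0,0],[0.1,0,0],[0.1,0,0]]' --rotation '[[0,0,0],[0,0,0],[0,0,0],[0,0,0],[0,0,0]]' --grip '[60,60,60,60,60]'

```text
time: 25.32
eef_pos: [0.5492, 0.0167, 0.0218]
tcp_rot: [0.999, -0.047, 0.0, -0.0]
contact_force: [-0.4, -0.5, -0.8]
opening: 0.704
```

```bash
python3 pos.py; python3 inf.py w12 b.034
```

```text
25.475 fixture mm 9.2 -0.2 z 22.1 yaw-fix -0.02 F [-0.4  0.4 -0.1]
25.475 [0.5496 0.0167 0.0221] [[ 0.996 -0.094]
 [-0.094 -0.996]]
b.034 (579.9, 13.5, 83.1, 24.9, 84.63) [ 0.0396 -0.0005 -0.0025]
b.034 ('body', 593.0, -0.2, 156.2, 83.6, -85.88) [ 0.0539 -0.0129  9.4875]
```

Request:
send_rows --translation '[[0.1,0,0],[0.1,0,0],[0.1,0,0],[0.1,0,0],[0.05,0,0]]' --rotation '[[0,0,0],[0,0,0],[0,0,0],[0,0,0],[0,0,0]]' --grip '[60,60,60,60,60]'

```text
time: 26.15
eef_pos: [0.5627, 0.0155, 0.0219]
tcp_rot: [0.999, -0.047, 0.0, -0.0]
contact_force: [-2.7, 1.0, 2.2]
opening: 0.703
```

Request:
send_rows --translation '[[0.04,0,0],[0.04,0,0],[0.04,0,0],[0,0,0]]' --rotation '[[0,0,0],[0,0,0],[0,0,0],[0,0,0]]' --grip '[60,60,60,60]'

```text
time: 26.65
eef_pos: [0.5663, 0.0151, 0.0219]
tcp_rot: [0.999, -0.047, 0.0, 0.0]
contact_force: [-1.2, 0.2, 1.2]
opening: 0.705
```

```bash
python3 pos.py; python3 inf.py w13 b.034
```

```text
26.8 fixture mm 25.9 -0.1 z 21.9 yaw-fix -0.02 F [-0.5 -0.   0.3]
26.8 [0.5663 0.0151 0.0219] [[ 0.996 -0.094]
 [-0.094 -0.996]]
b.034 (596.7, 11.9, 83.2, 24.9, 84.63) [ 0.0565 -0.0005 -0.0025]
b.034 ('body', 602.5, -1.7, 157.4, 69.0, -84.94) [ 0.0635 -0.0135 10.4275]
```

Request:
send_rows --translation '[[0.03,0,0],[0.03,0,0],[0.03,0,0],[0,0,0]]' --rotation '[[0,0,0],[0,0,0],[0,0,0],[0,0,0]]' --grip '[60,60,60,60]'

```text
time: 27.35
eef_pos: [0.5689, 0.0149, 0.0219]
tcp_rot: [0.999, -0.047, 0.0, -0.0]
contact_force: [-1.3, -0.1, 0.7]
opening: 0.702
```

Request:
send_rows --translation '[[0.03,0,0],[0.02,0,0],[0,0,0]]' --rotation '[[0,0,0],[0,0,0],[0,0,0]]' --grip '[60,60,60]'

```text
time: 27.72
eef_pos: [0.5694, 0.0148, 0.0218]
tcp_rot: [0.999, -0.047, -0.001, -0.0]
contact_force: [-6.0, -0.6, 4.3]
opening: 0.705
```

```bash
python3 pos.py; python3 inf.py w14 b.034
```

```text
27.875 fixture mm 29.1 -0.1 z 21.8 yaw-fix -0.01 F [-5.3  0.2  3.9]
27.875 [0.5694 0.0148 0.0219] [[ 0.996 -0.094]
 [-0.094 -0.996]]
b.034 (599.6, 11.6, 83.2, 24.9, 84.64) [ 0.0594 -0.0005  0.0075]
b.034 ('body', 604.1, -2.8, 156.4, 65.1, -85.69) [ 0.0652 -0.0144  9.6775]
```

Request:
send_rows --translation '[[0.03,0,0],[0.03,0,0],[0,0,0],[0,0,0]]' --rotation '[[0,0,0],[0,0,0],[0,0,0],[0,0,0]]' --grip '[60,60,60,60]'

```text
time: 28.42
eef_pos: [0.5695, 0.0149, 0.0216]
tcp_rot: [0.999, -0.047, -0.003, -0.0]
contact_force: [-9.3, 0.6, 7.5]
opening: 0.708
```

```bash
python3 pos.py; python3 inf.py w15 b.034
```

```text
28.575 fixture mm 29.2 -0.1 z 21.6 yaw-fix 0.01 F [-9.3 -0.   7.2]
28.575 [0.5695 0.0149 0.0216] [[ 0.996 -0.093]
 [-0.093 -0.996]]
b.034 (599.9, 11.6, 83.2, 24.9, 84.65) [ 0.0597 -0.0005  0.0175]
b.034 ('body', 604.8, -2.4, 156.1, 64.9, -85.18) [ 0.0659 -0.014  10.1875]
```

View pics/w15.png

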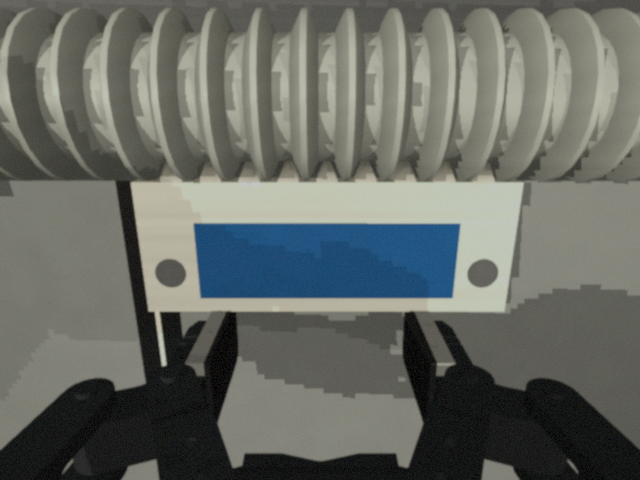

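The teeth are in the grooves, with the body edge at the crest line (row 181), and it stops firmly at 9 N. I'll press once more and check that nothing moves further, and measure the back edge independently.

Request:
send_rows --translation '[[0.04,0,0],[0.04,0,0],[0.04,0,0],[0,0,0]]' --rotation '[[0,0,0],[0,0,0],[0,0,0],[0,0,0]]' --grip '[60,60,60,60]'

```text
time: 29.12
eef_pos: [0.5696, 0.015, 0.0213]
tcp_rot: [0.999, -0.047, -0.009, -0.0]
contact_force: [-19.0, -0.3, 15.2]
opening: 0.704
```

```bash
python3 pos.py; python3 inf.py w16 b.034
python3 - <<'E'
from inf import *
d=cam("wrist"); V=cv2.GaussianBlur(d["image"],(3,3),0).max(2).astype(float)
P=[(c,295.5+np.argmin(np.diff(V[295:325,c]))) for c in range(245,400,5)]
q=ray(d,P,.034)[:,:2]; e=[infix((a*1e3,b*1e3,0,0,0))[0] for a,b in q]; print("back edge x",np.median(e),"expected .042", np.median([p[1] for p in P]))
for r in range(320,350,8):  # line
    c=140+np.argmax(V[r,140:180]); a=ray(d,[(c,r)],.026)[0]; print("line y",np.round(infix((a[0]*1e3,a[1]*1e3,0,0,0))[:2],4))
E
```

```text
29.275 fixture mm 29.2 0.0 z 21.2 yaw-fix 0.03 F [-18.2   0.2  14.7]
29.275 [0.5696 0.015  0.0213] [[ 0.996 -0.093]
 [-0.093 -0.996]]
b.034 (599.7, 11.6, 83.2, 25.0, 84.68) [ 0.0595 -0.0005  0.0475]
b.034 ('body', 604.9, -2.5, 156.3, 64.3, -85.28) [ 0.066  -0.0141 10.0875]
back edge x 0.04156883699525209 expected .042 312.5
line y [0.0341 0.0597]
line y [0.0309 0.0598]
line y [0.0275 0.0598]
line y [0.0242 0.0598]
```

Back edge at 41.6 mm (home is 42), and no movement at 18 N, so it is home. Backing off and lifting away.

Request:
send_rows --translation '[[-0.15,0,0],[-0.15,0,0],[-0.3,0,0],[-0.3,0,0],[0,0,-0.5]]' --rotation '[[0,0,0],[0,0,0],[0,0,0],[0,0,0],[0,0,0]]' --grip '[60,60,60,60,60]'

```text
time: 30.0
eef_pos: [0.5468, 0.0171, 0.036]
tcp_rot: [0.999, -0.047, -0.002, -0.0]
contact_force: [-0.4, 0.4, 0.7]
opening: 0.701
```

Request:
send_rows --translation '[[0,0,-1],[0,0,-1],[0,0,-1],[0,0,-1],[0,0,0]]' --rotation '[[0,0,0],[0,0,0],[0,0,0],[0,0,0],[0,0,0]]' --grip '[60,60,60,60,60]'

```text
time: 30.62
eef_pos: [0.5513, 0.0164, 0.1613]
tcp_rot: [0.999, -0.047, 0.004, 0.0]
contact_force: [0.4, -0.1, -0.2]
opening: 0.7
```

```bash
python3 pos.py; python3 inf.py w17 b.034 y.034
```

```text
30.775 fixture mm 8.5 -0.1 z 157.5 yaw-fix -0.02 F [-0.4 -0.4 -0.6]
30.775 [0.5481 0.0169 0.1562] [[ 0.996 -0.094]
 [-0.094 -0.996]]
b.034 (599.7, 11.6, 82.6, 23.9, 84.63) [ 0.0595 -0.0005 -0.0025]
b.034 ('body', 581.7, 14.4, 123.4, 93.2, 85.28) [4.130e-02 6.000e-04 6.475e-01]
y.034 (464.7, 30.7, 83.3, 25.0, 84.64) [-0.0767  0.0059  0.0075]
y.034 ('body', 470.1, 28.3, 120.4, 62.2, -87.98) [-7.1100e-02  4.0000e-03  7.3875e+00]
```

View pics/w17.png

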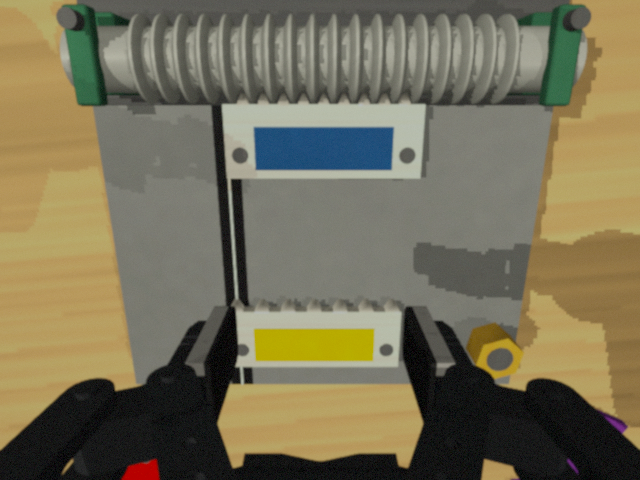

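The blue comb is home along the screw: label at (324,148), parallel, left end on the line at about column 225. Yellow lies flat at (315,345), the nut at (495,355) is in place, and the gripper is clear. Handing in.

```bash
python3 -c "
from plant import ticket; print(ticket.sign_off())"
```

```text
the job is handed in; nothing more can be done
None
```

The job is done and handed in at about 31 s of the 67 s allowed. I drew the yellow comb back, laid the blue comb to the right of the line, brought its left end to the line, and pushed it home in the threads with two fingers.

Last checks, in fixture coordinates:
- **Blue comb depth:** the back edge measured x +41.6 mm (home is +42). The label-based estimate of its origin is rougher, about +63 mm (home is +64). It did not move further under an 18 N push.
- **Blue comb alignment:** y is about -0.5 mm and it is parallel to the screw within 0.1°. The left end is within about 0.5 mm of the line.
- **Yellow comb:** lying on the plate at x about -74 mm, y +6 mm, and parallel to the screw.
- **Bystanders:** the nut showed in place in the last view. I did not measure the other bystanders again, but the arm did not go near them.

One thing went wrong on the way. The first grasp of the blue comb was too high, so the fingers slid over its top with about 10 N. I reopened, found the comb unmoved, and regrasped it lower.

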